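# Route the exhaust and lock the steriliser lid

### The arm

A 7-joint arm with a two-finger parallel gripper is mounted at the origin on the work surface. World frame = base frame: x ahead of the robot, y to its left, z up, the work surface at z = 0. Lengths are in m, angles in rad, forces in N, time in s.
With the tool pointing down it reaches from about 0.4 to 0.925 m from the base axis. Payload 5.6 kg.
Tool frame: the origin (TCP) lies midway between the tips of the shut fingers; the grasp point (between the pads) lies 19 mm behind it; z points along the fingers, y is the line along which they close (so a half turn about z gives the same grasp; the last joint's range is limited). The gripper opens to 85 mm and grips with 20 to 120 N. Pads are 22 mm wide; open, the fingers measure 114 mm over their backs; the gripper's body (76 mm by 85 mm) begins 54 mm behind the grasp point. The pads swing forward as they close: fully open they stand 13 mm farther back than shut.
Start: joints at [-1.332, 0.468, -0.012, 1.603, 0.006, 1.071, -0.056], TCP at [0.181, 0.624, 0.231] pointing down, gripper open.
Joint ranges: [-2.53, 2.53], [-0.31, 2.02], [-1.57, 1.55], [0.28, 2.44], [-1.29, 4.43], [0.15, 1.84], [-2.92, 2.92]. Speed limits (rad/s): [2.57, 2.57, 3.14, 3.14, 3.14, 3.14, 3.14].

### API

Orientations are given as a rotation vector (axis times angle).
In Python, from rig import arm gives the robot as it stands. The module is installed in compiled form; this text tells all that it offers. Calls block until the motion is done:
- arm.move_ptp(position, orientation): joint-space move of the TCP to a pose.
- arm.line_to(position, ori=None, max_speed=0.15, force_limit=None): straight line of the TCP; ori=None keeps the orientation; max_speed is the mean speed in m/s. With force_limit (N) it stops when the force on the tool has changed by that much, and returns True; else False.
- arm.move_joints(angles): joint-space move.
- arm.grip(opening): opening from 0.0 (shut) to 1.0 (fully open); the grip force is fixed at half the most; returns when the fingers have stopped.
- arm.wait(seconds).
- arm.ik(position, orientation): joint angles nearest the present ones, or None.
- arm.read_camera(name): name is "side" or "top"; returns a dict with "color" (400x640x3 uint8, red, green, blue), "fx", "fy", "cx", "cy" (pixels), "R" (3x3) and "t" (3): a world point X has camera coordinates R X + t. Camera axes: x right, y down, z forward; pixel columns grow to the right and rows downward; lengths in m; the calibration is good to about 2 mm. A picture is of the moment at which its call begins. There is no depth.
A pose or a line that the arm cannot do raises arm.MotionError and nothing moves.
- arm.sign_off(): hands the job in; it is judged then, once.
Readings, each from a call of its own:
- arm.get_clock(): time.
- arm.get_q(): joint angles.
- arm.get_qd(): joint speeds.
- arm.get_joint_torque(): joint torques, N m.
- arm.get_eef_pos(): TCP position.
- arm.get_tool_rot(): TCP orientation.
- arm.get_force(): force on the tool from outside, world axes, zero at the start.
- arm.get_wrist_torque(): the same for the moment, N m.
- arm.get_grip_width(): opening from 0.0 (shut) to 1.0 (fully open).
- arm.get_grasp_force(): force on a finger pad.
Only numpy, scipy, OpenCV 4.12 (cv2) and the standard library are available. Lean on these libraries where they do the work, as an engineer would, in place of code of your own. Each camera call takes 0.05 s, during which the arm holds its last target. There are 200 camera calls.

### The job

Get the bench steriliser ready for a run: first push the exhaust valve's lever round until it points squarely at the thickest of the three upright pipes around the valve, then push the arms of the cross-shaped wheel on the steriliser's lid clockwise (seen from above) until its long arm comes up against the stop post and the lid is locked. Only push, with fingertips kept to one side of the lever or arm: never take the lever or an arm of the wheel between the fingers. Pick nothing up, and leave the glassware and small things standing about where they are.

Things in the scene. Friction and masses are not known exactly. Their poses are not given: they have to be found in the camera images.
- steriliser: Top of a built-in steriliser, fixed: square steel casing 260 x 260 mm, 60 mm high, with a round lid (radius 105, top 85 mm above the bench) and small toggle clamps round its rim (at most 97 mm above the bench). Origin: on the bench straight below the wheel's axis. Its -x side is the front. It stands to the robot's left or right, the valve on the other side.
- stop_post (a point): Top of the stop post: fixed upright steel pin of 14 mm diameter on the casing, top 137 mm above the bench, 117 mm from the wheel's axis, at the middle of the casing's front (-x) side. A finger within 75 mm of the wheel's axis stays clear of it.
- lock_wheel (a joint): Angle of the lid's locking wheel about its vertical axis, rad: 0 fully unlocked, grows clockwise seen from above, 2.2 at the stop (locked: the long arm points to the casing's front and touches the stop post). Starts between 0 and 0.8. Stays where it is left; friction about 0.2 N m (3 N of push at 60 mm).
- wheel_hub (a point): On the wheel's axis at mid-height of its arms, 125 mm above the bench, 40 above the lid. Turns with the wheel: +x along the long arm, z up. Hub radius 20, top 20 mm above this point. Four round steel arms, 14 mm thick, 90 degrees apart, nothing below them: the long one plain, 128 mm from axis to end, the others 80 mm with a black 20 mm ball at the end. Any arm may be pushed.
- wheel_long_tip (a point): End of the wheel's long arm, 128 mm from the axis.
- valve: Three-way exhaust valve, fixed: flange 110 mm in diameter and a brass body of 68 mm diameter, 55 mm high, with three horizontal pipes of 14 mm diameter, their tops 29 mm above the bench, running out to the three upright pipes. Origin: centre of its underside, on the bench, straight below the lever's axis.
- valve_lever (a joint): Angle of the valve's lever about its vertical axis, rad: at 0 it points to the valve's -x side, where there is no pipe; grows counterclockwise seen from above. It can be turned either way as far as 3.6 and starts within 0.4 of 0. Stays where it is left; friction about 0.15 N m.
- lever_hub (a point): On the lever's axis at the lever's mid-height, 75 mm above the bench. Turns with the lever: +x points along it, z up. Hub radius 16, top 14 mm above this point. The lever is a straight round steel rod 14 mm thick that ends in a black ball of 20 mm diameter; it swings free above the valve body and the horizontal pipes.
- lever_tip (a point): Outer end of the lever, 95 mm from its axis.
- pipe_thick: The thickest upright pipe, 36 mm in diameter, 80 mm high, fixed, on a round foot of 46 mm. Origin: centre of its underside. The three upright pipes stand 120 mm from the lever's axis, in directions that correspond to lever joint values of 1.75, 3.14 and -1.75 rad; which pipe stands where varies.
- pipe_middle: Upright pipe 24 mm in diameter, 80 mm high, fixed, on a round foot of 46 mm. Origin: centre of its underside. Not the one wanted.
- pipe_thin: Upright pipe 14 mm in diameter, 80 mm high, fixed, on a round foot of 46 mm. Origin: centre of its underside. Not the one wanted.
- reagent_bottle: Loose amber bottle, 52 mm in diameter, 110 mm high, between the two machines. Origin: centre of its underside. To be left alone.
- beaker: Loose glass beaker, 54 mm in diameter, 70 mm high, between the two machines. Origin: centre of its underside. To be left alone.
- spatula: Loose slim steel laboratory spatula, 142 mm long, 12 wide, 6 thick, lying between the two machines. To be left alone.
- sample_jar: Small loose jar, 28 mm in diameter, 40 mm high, standing on a far corner of the steriliser's casing. To be left alone.
- weight: Loose brass weight, 26 mm in diameter, 40 mm high, standing beside the valve, about 130 mm from the lever's axis. To be left alone.
- sealing_ring: Loose black rubber ring, 60 mm in diameter, 8 mm thick, lying between the two machines. To be left alone.
- stopper: Loose rubber stopper, 28 mm in diameter, 30 mm high, standing on a far corner of the steriliser's casing. To be left alone.
There are look-alikes about, which are no part of the job. Leave any pink or yellow look-alike of the pipe_thick alone.

How it is judged:
By the outcome, as a careful person would: the job done as asked, in the order asked, and still so for the second after the job is handed in, with the robot touching nothing.
It also fails if it takes over 61 s, if anything falls off the work surface, if the arm or the gripper's body presses on something with over 40 N, if the wrist force passes 120 N, or if a joint passes its speed limit or range.

## Working session

There is one attempt and no reset: what is moved stays moved. The work goes in short steps, each a Python script; the robot and the scene stay as the last script left them, time stands still between calls to the robot, and variables do not carry over. Pictures are saved under pics/ and viewed, at most 10 in all, crops included, and the job is handed in when it is done.

```bash
mkdir -p pics
python3 - <<'E'
from rig import arm
import cv2,numpy as np,pickle
for n in("top","side"):
    c=arm.read_camera(n); pickle.dump(c,open(n+'.pkl','wb')); cv2.imwrite(f'pics/{n}0.png',c['color'][:,:,::-1])
    print(n,c['fx'],c['cx'],c['cy'],c['R'].round(3).tolist(),c['t'].round(3).tolist(),(-c['R'].T@c['t']).round(3))
print(arm.get_clock(),arm.get_tool_rot(),arm.get_eef_pos())
E
```

```text
top 420.2841469386799 319.92484664786974 192.071124094859 [[0.023, -1.0, -0.008], [-0.993, -0.022, -0.112], [0.112, 0.01, -0.994]] [0.008, 0.571, 1.071] [0.448 0.01  1.128]
side 368.9652441342456 320.58217097095053 198.70198259149427 [[0.983, -0.184, -0.01], [-0.126, -0.631, -0.766], [0.134, 0.754, -0.643]] [-0.554, 0.175, 1.139] [ 0.414 -0.85   0.861]
0.1 [-4.41233629e-01 -3.11028061e+00  2.59438656e-03] [0.18063892 0.62384893 0.2304044 ]
```

View pics/top0.png

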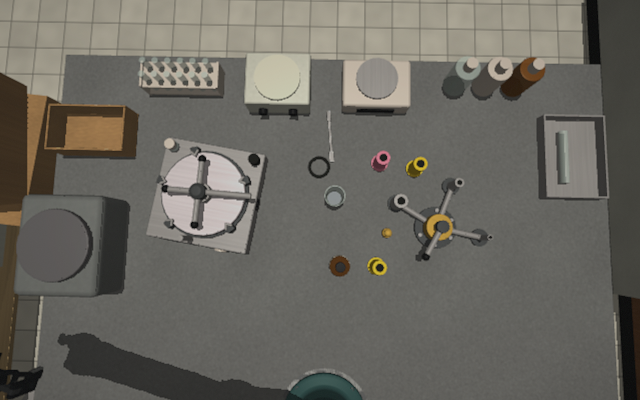

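View pics/side0.png

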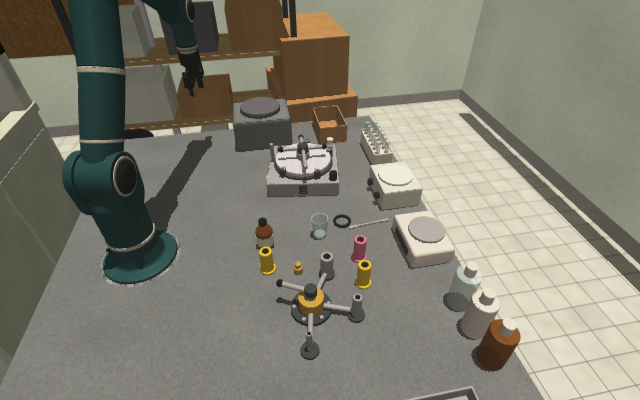

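The top view shows the valve hub at about (442,227), with its lever tip at (426,257). The wheel hub is at (198,191), with the long arm apparently running to (258,201). Thick-pipe candidates are the grey pipes at (400,201), (459,183) and (487,237); pink (381,160), yellow (418,166) and yellow (377,267) are look-alikes. Grey (400,201) looks thickest and is one of the three joined to the valve. I'll confirm that in an enlarged crop.

Run:
```python
import cv2,numpy as np
t=cv2.imread('pics/top0.png');s=cv2.imread('pics/side0.png')
f=lambda im,x,y:cv2.resize(im[y:y+100,x:x+133],(532,400),interpolation=cv2.INTER_CUBIC)
a=cv2.resize(t[130:265,370:500],(390,405),interpolation=cv2.INTER_CUBIC)
b=cv2.resize(s[230:365,240:370],(390,405),interpolation=cv2.INTER_CUBIC)
cv2.imwrite('pics/valve.png',np.hstack([a,b]))
a=cv2.resize(t[130:260,140:270],(390,390),interpolation=cv2.INTER_CUBIC)
b=cv2.resize(s[125:203,257:348],(455,390),interpolation=cv2.INTER_CUBIC)[:,:400]
cv2.imwrite('pics/wheel.png',np.hstack([a,b]))
```

```text
(no output)
```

View pics/valve.png

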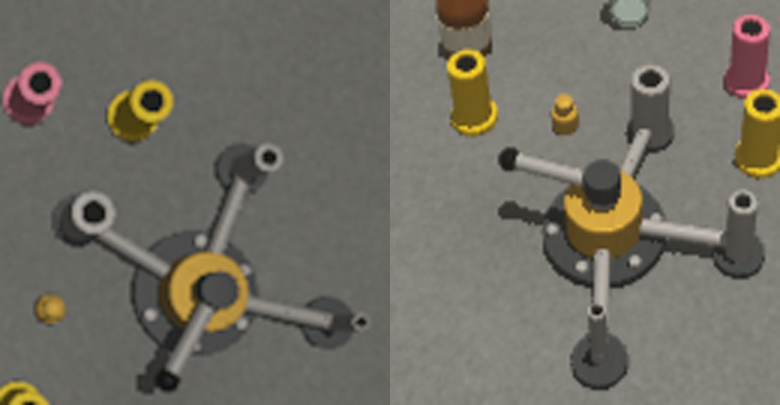

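View pics/wheel.png

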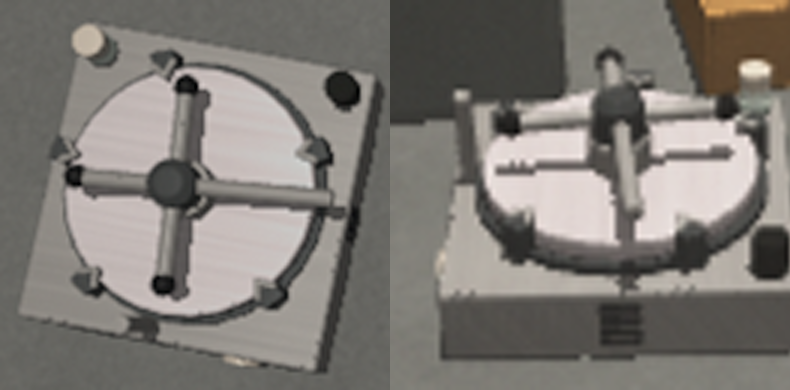

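In the crop, the only grey valve pipe about 14 px wide (36 mm) is at top-view (401,200.7). The middle pipe is at (459,182) and the thin one at (490,237), so (401,201) is the target and the coloured ones are loose look-alikes. In the wheel crop the long plain arm ends at about (250,195.5), the balls are at (202,158), (165,188) and (194,225), and the stop post is on the left (-x side) in the side view.

```bash
cat > h.py <<'E'
import numpy as np,pickle
cams={n:pickle.load(open(n+'.pkl','rb')) for n in('top','side')}
def plane(n,u,v,z):
    c=cams[n];d=c['R'].T@np.array([(u-c['cx'])/c['fx'],(v-c['cy'])/c['fy'],1]);o=-c['R'].T@c['t']
    return (o+d*(z-o[2])/d[2])[:2]
E
python3 - <<'E'
from h import *
P={}
def T(k,x,y,ox,oy,z): P[k]=plane('top',(x+.5)/3-.5+ox,(y+.5)/3-.5+oy,z)
for k,x,y,z in[('vhub',217,292,.089),('vtip',168,379,.075),('thick',93,212,.08),('mid',268,157,.08),('thin',360,322,.08),('weight',50,308,.035),('yellowL',22,400,.08)]:T(k,x,y,370,130,z)
for k,x,y,z in[('whub',173,184,.145),('long',330,197,.125),('bx',186,85,.125),('by',74,176,.125),('bm',163,285,.125)]:T(k,x,y,140,130,z)
for k,x,y,z in[('S vhub',602,173,.089),('S vtip',509,159,.075),('S thick',651,79,.08),('S mid',743,201,.08),('S thin',597,311,.08)]:
    P[k]=plane('side',(x-390+.5)/3-.5+240,(y+.5)/3-.5+230,z)
for k,x,y,z in[('S whub',619,100,.145),('S long',633,208,.125),('S post',462,94,.137),('S bx',729,105,.125),('S bm',508,121,.125)]:
    P[k]=plane('side',(x-390+.5)/5-.5+257,(y+.5)/5-.5+125,z)
for k,p in P.items():
    h=P['vhub' if k.strip('S ')[0] not in'wlb' and k!='S post' and k!='whub' else 'whub']
    d=p-h;print(k,p.round(4),round(np.hypot(*d),4),round(np.degrees(np.arctan2(d[1],d[0])),1))
E
```

```text
vhub [ 0.4844 -0.2818] 0.0 0.0
vtip [ 0.4124 -0.2447] 0.081 152.7
thick [ 0.5489 -0.1818] 0.119 57.1
mid [ 0.5983 -0.328 ] 0.123 -22.1
thin [ 0.4626 -0.4016] 0.1218 -100.3
weight [ 0.4693 -0.1531] 0.4701 -100.4
yellowL [ 0.3928 -0.1239] 0.1825 120.1
whub [0.5543 0.3092] 0.0 0.0
long [0.5487 0.1887] 0.1206 -92.6
bx [0.6373 0.3092] 0.083 -0.0
by [0.5612 0.3954] 0.0865 85.4
bm [0.4755 0.3188] 0.0794 173.1
S vhub [ 0.4857 -0.2831] 0.0019 -45.2
S vtip [ 0.4099 -0.2428] 0.084 152.4
S thick [ 0.5482 -0.1813] 0.119 57.6
S mid [ 0.5972 -0.3267] 0.1215 -21.7
S thin [ 0.462  -0.4017] 0.122 -100.6
S whub [0.5547 0.3044] 0.0048 -85.0
S long [0.5475 0.195 ] 0.1144 -93.4
S post [0.4429 0.349 ] 0.1183 160.3
S bx [0.6383 0.3131] 0.0841 2.7
S bm [0.4737 0.3241] 0.082 169.5
```

Both views agree: the pipe distances (119–123 mm) and the bearings 57°, −22°, −101° match joint values −1.75, 3.14 and 1.75. So the thick pipe is at −1.75 (bearing about 57.4°) and the lever starts at about 152.6°, meaning it must turn 95° clockwise. Next I check IK feasibility for the sweeps.

```bash
cat >> h.py <<'E'
from scipy.spatial.transform import Rotation as Ro
VH=np.array([.485,-.2824]);WH=np.array([.5555,.313])
def ori(phi): return (Ro.from_euler('z',phi,degrees=True)*Ro.from_euler('x',180,degrees=True)).as_rotvec()
def pose(hub,th,r,off,z,side):   # finger on the ccw side of an arm at bearing th (deg)
    a=np.radians(th);u=np.array([np.cos(a),np.sin(a)]);n=np.array([-u[1],u[0]])
    return np.append(hub+r*u+off*n,z),ori(th+side)
E
python3 - <<'E'
from h import *
from rig import arm
def test(name,hub,z,t0,t1,r):
  for s in(0,90,180,270):
    L=[]
    for th in np.linspace(t0,t1,9):
        q=arm.ik(*pose(hub,th,r,.02,z,s)); L.append(None if q is None else np.round(q,2))
    print(name,s,[None if q is None else q[6] for q in L],L[0],L[-1])
test('V',VH,.062,155,55,55)if 0 else test('V',VH,.062,155,55,.055)
for n,t0 in(('long',-92),('bm',-182),('bx',-2),('by',88)): test(n,WH,.108,t0,t0-100,.05)
E
```

```text
V 0 [np.float64(2.04), np.float64(1.67), np.float64(1.46), np.float64(1.28), np.float64(1.12), np.float64(0.95), np.float64(0.79), np.float64(0.61), np.float64(0.44)] [ 0.1   0.53  0.51  2.09 -0.43  0.63  2.04] [-0.3   0.71  0.89  2.01 -0.78  0.81  0.44]
V 90 [np.float64(-2.03), np.float64(2.89), np.float64(2.86), np.float64(2.87), np.float64(2.67), np.float64(2.44), np.float64(2.14), np.float64(1.89), np.float64(1.69)] [-0.41  1.02  1.34  2.11 -1.17  1.11 -2.03] [-0.01  0.57  0.48  1.99 -0.41  0.67  1.69]
V 180 [np.float64(-0.62), np.float64(-0.86), np.float64(-1.1), np.float64(-1.34), np.float64(-1.43), np.float64(-1.68), np.float64(-1.92), np.float64(-2.16), np.float64(-2.39)] [-0.31  0.79  1.11  2.11 -0.97  0.89 -0.62] [-0.52  1.07  1.33  2.02 -1.18  1.17 -2.39]
V 270 [np.float64(0.43), np.float64(0.22), np.float64(0.02), np.float64(-0.16), np.float64(-0.31), np.float64(-0.48), np.float64(-0.65), np.float64(-0.91), np.float64(-1.14)] [ 0.14  0.52  0.46  2.09 -0.39  0.62  0.43] [-0.3   0.71  0.88  2.01 -0.77  0.8  -1.14]
long 0 [np.float64(2.49), np.float64(2.3), np.float64(2.09),
[... 3422 characters left out ...]
np.float64(0.19), np.float64(0.01), np.float64(-0.16), np.float64(-0.34), np.float64(-0.51)] [-0.68  0.6   0.05  1.7  -0.03  0.84  0.92] [-0.8   0.68  0.39  1.61 -0.31  0.91 -0.51]
by 180 [np.float64(2.3), np.float64(2.11), np.float64(1.93), np.float64(1.76), np.float64(1.58), np.float64(1.41), np.float64(1.24), np.float64(1.07), np.float64(0.89)] [-0.45  0.62 -0.27  1.68  0.21  0.86  2.3 ] [-0.61  0.66  0.1   1.59 -0.08  0.89  0.89]
by 270 [np.float64(-1.86), np.float64(-2.04), np.float64(-1.86), np.float64(-2.07), np.float64(-2.29), np.float64(2.78), np.float64(2.61), np.float64(2.44), np.float64(2.27)] [-1.09  0.67  0.63  1.73 -0.49  0.9  -1.86] [-0.39  0.68 -0.21  1.58  0.17  0.91  2.27]
```

Run:
```python
from h import *
from rig import arm
import cv2
arm.grip(0.0)
p,o=pose(VH,152.6,.055,.042,.23,270)
arm.move_ptp(p,o); print(arm.get_clock(),arm.get_eef_pos())
p[2]=.063
print('down hit',arm.line_to(p,max_speed=.12,force_limit=12))
f0=arm.get_force()
for th in np.linspace(152.6,62.6,10):
    hit=arm.line_to(*pose(VH,th,.055,.018,.063,270),max_speed=.06,force_limit=25)
    if hit: print('HIT',th,arm.get_force());break
print(f0,arm.get_force(),arm.get_clock(),arm.get_eef_pos())
for n in('top','side'):
    c=arm.read_camera(n);cv2.imwrite(f'pics/{n}1.png',c['color'][:,:,::-1])
t=cv2.imread('pics/top1.png');s=cv2.imread('pics/side1.png')
a=cv2.resize(t[130:265,370:500],(390,405),interpolation=cv2.INTER_CUBIC)
b=cv2.resize(s[230:365,240:370],(390,405),interpolation=cv2.INTER_CUBIC)
cv2.imwrite('pics/valve1.png',np.hstack([a,b]))
```

```text
4.175 [ 0.41738883 -0.29375773  0.22989772]
down hit False
[-0.41424444 -0.87615292  0.15068289] [-0.36399487  0.61216155 -0.44985337] 9.1917 [ 0.49427165 -0.22554582  0.06307247]
```

View pics/valve1.png

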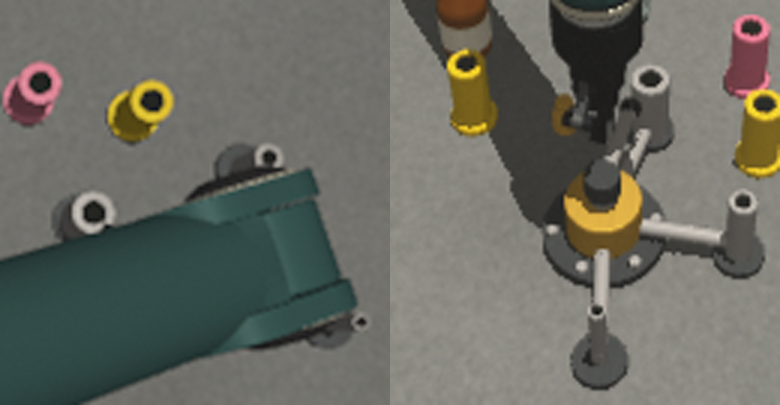

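The side crop shows the lever swung round with its ball near (628,108), just short of the thick pipe at (651,79). I'll back off, clear the view and measure the lever angle.

Run:
```python
from h import *
from rig import arm
import cv2
arm.line_to(pose(VH,62.6,.055,.035,.063,270)[0],max_speed=.1)
p=arm.get_eef_pos();arm.line_to([p[0],p[1],.2],max_speed=.2)
arm.move_ptp(*pose(WH,-92,.05,.045,.21,270))
print(arm.get_clock(),arm.get_eef_pos())
for n in('top','side'):
    c=arm.read_camera(n);cv2.imwrite(f'pics/{n}2.png',c['color'][:,:,::-1])
t=cv2.imread('pics/top2.png');s=cv2.imread('pics/side2.png')
a=cv2.resize(t[180:250,390:455],(390,420),interpolation=cv2.INTER_CUBIC)
b=cv2.resize(s[245:325,290:355],(390,480),interpolation=cv2.INTER_CUBIC)[:420]
cv2.imwrite('pics/valve2.png',np.hstack([a,b]))
```

```text
12.2333 [0.5986885  0.25957113 0.20855592]
```

View pics/valve2.png

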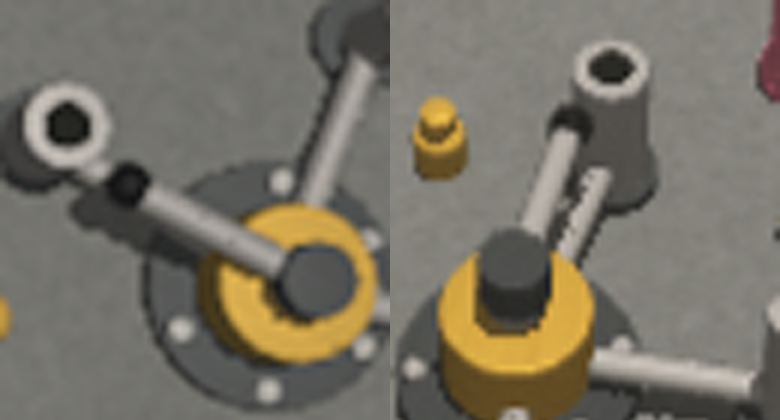

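The top crop shows the ball at (127,185), hub top at (318,281) and thick pipe top at (66,124). The side crop shows the ball at (571,122). The lever stands a few degrees short of the pipe.

Run:
```python
from h import *
from scipy.optimize import least_squares
g=lambda n,x,y,ox,oy,z:plane(n,(x+.5)/6-.5+ox,(y+.5)/6-.5+oy,z)
T=lambda n,x,y,ox,oy,z:plane(n,(x+.5)/3-.5+ox,(y+.5)/3-.5+oy,z)
tp={'thick':g('top',66,124,390,180,.08),'mid':T('top',268,157,370,130,.08),'thin':T('top',360,322,370,130,.08),'ball':g('top',127,185,390,180,.075),'hub':g('top',318,281,390,180,.089)}
sp={'thick':g('side',611-390,67,290,245,.08),'mid':T('side',743-390,201,240,230,.08),'thin':T('side',597-390,311,240,230,.08),'ball':g('side',571-390,122,290,245,.075),'hub':g('side',515-390,258,290,245,.089)}
J={'thick':-1.75,'mid':np.pi,'thin':1.75}
for P in(tp,sp):
    def res(x):
        r=[]
        for k,j in J.items(): r+=list(x[:2]+.12*np.array([np.cos(x[2]+j),np.sin(x[2]+j)])-P[k])
        return np.r_[r,x[:2]-P['hub']]
    s=least_squares(res,[.485,-.282,2.76]);x=s.x
    d=P['ball']-x[:2];th=np.arctan2(d[1],d[0])
    print(x.round(4),(s.fun*1e3).round(1),'ball r',np.hypot(*d).round(4),'lever',np.degrees(th).round(1),'target',np.degrees(x[2]-1.75).round(1),'pipe meas',np.degrees(np.arctan2(*(P['thick']-x[:2])[::-1])).round(1))
```

```text
[ 0.4861 -0.2837  2.7665] [ 0.2 -0.  -0.5  0.3  0.1  0.2  0.3 -0.5] ball r 0.0849 lever 63.1 target 58.2 pipe meas 58.3
[ 0.4852 -0.2835  2.7727] [ 0.1 -0.8 -0.1 -0.   0.6  0.4 -0.6  0.4] ball r 0.0879 lever 63.6 target 58.6 pipe meas 58.8
```

Lever is at 63.3°, target 58.4°: both views agree it needs 4.9° more.

Run:
```python
from h import *
from rig import arm
import cv2
p,o=pose(VH,62.6,.055,.037,.2,270)
arm.move_ptp(p,o);p[2]=.063;arm.line_to(p,max_speed=.15,force_limit=12)
for th in(62.6,60,57.7): print(arm.line_to(*pose(VH,th,.055,.018,.063,270),max_speed=.04,force_limit=25))
arm.line_to(pose(VH,57.7,.055,.037,.063,270)[0],max_speed=.1)
p=arm.get_eef_pos();arm.line_to([p[0],p[1],.2],max_speed=.2)
arm.move_ptp(*pose(WH,-92,.05,.045,.21,270))
print(arm.get_clock())
for n in('top','side'):
    c=arm.read_camera(n);cv2.imwrite(f'pics/{n}3.png',c['color'][:,:,::-1])
t=cv2.imread('pics/top3.png');s=cv2.imread('pics/side3.png')
a=cv2.resize(t[180:250,390:455],(390,420),interpolation=cv2.INTER_CUBIC)
b=cv2.resize(s[245:325,290:355],(390,480),interpolation=cv2.INTER_CUBIC)[:420]
cv2.imwrite('pics/valve3.png',np.hstack([a,b]))
```

```text
False
False
False
19.275
```

View pics/valve3.png

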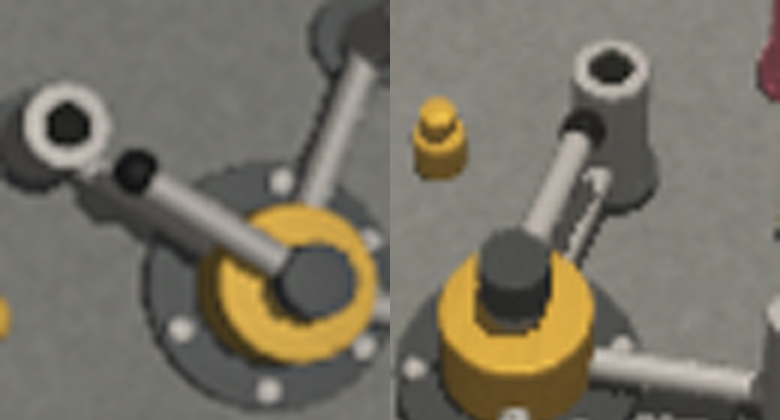

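The top crop shows the ball at (135,171) and the side crop at (583,126). I'll compute the angle and go on to the wheel only if it is within 1.5°.

Run:
```python
from h import *
from rig import arm
import cv2
g=lambda n,x,y,ox,oy,z:plane(n,(x+.5)/6-.5+ox,(y+.5)/6-.5+oy,z)
e=[]
for b,h,t in((g('top',135,171,390,180,.075),[.4861,-.2837],58.2),(g('side',583-390,126,290,245,.075),[.4852,-.2835],58.7)):
    d=b-h;e.append(np.degrees(np.arctan2(d[1],d[0]))-t);print(np.hypot(*d),e[-1])
if abs(np.mean(e))<1.5:
    p,o=pose(WH,-92,.05,.045,.108,270)
    print('down',arm.line_to(p,max_speed=.12,force_limit=12))
    for th in np.arange(-92,-205,-7):
        if arm.line_to(*pose(WH,th,.05,.018,.108,270),max_speed=.05,force_limit=18): print('HIT',th,arm.get_force());break
    print(arm.get_clock(),arm.get_eef_pos(),arm.get_force())
    c=arm.read_camera('side');cv2.imwrite('pics/side4.png',c['color'][:,:,::-1])
```

```text
0.08489232541264502 0.2671616227864817
0.08732105626534997 1.0587479556738728
down False
HIT -197 [ 0.05520679 -0.92707534  0.44860932]
25.2417 [0.50143781 0.30505904 0.10703437] [ 0.05520679 -0.92707534  0.44860932]
```

Run:
```python
from h import *
from rig import arm
import cv2
p=arm.get_eef_pos();d=p[:2]-WH
n=np.array([-np.sin(np.radians(-194)),np.cos(np.radians(-194))])
arm.line_to(np.append(p[:2]+.02*n,p[2]),max_speed=.1)
p=arm.get_eef_pos();arm.line_to([p[0],p[1],.24],max_speed=.2)
arm.move_ptp([.45,0,.3],ori(90))
print(arm.get_clock())
for m in('top','side'):
    c=arm.read_camera(m);cv2.imwrite(f'pics/{m}5.png',c['color'][:,:,::-1])
t=cv2.imread('pics/top5.png');s=cv2.imread('pics/side5.png')
a=cv2.resize(t[130:260,140:270],(390,390),interpolation=cv2.INTER_CUBIC)
b=cv2.resize(s[125:203,257:348],(455,390),interpolation=cv2.INTER_CUBIC)[:,:400]
cv2.imwrite('pics/wheel5.png',np.hstack([a,b]))
```

```text
27.5833
```

View pics/wheel5.png

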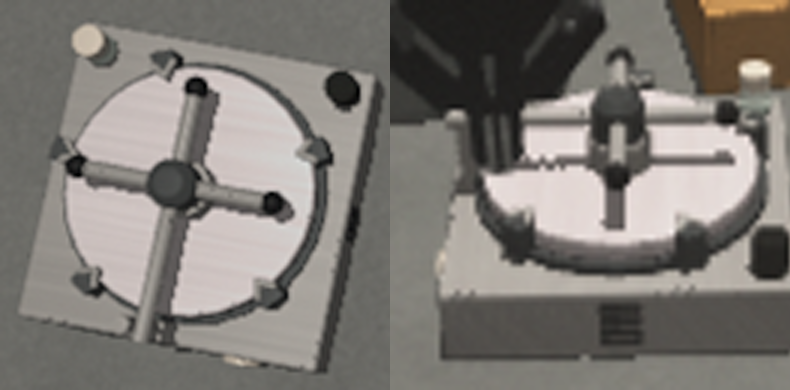

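View pics/side5.png

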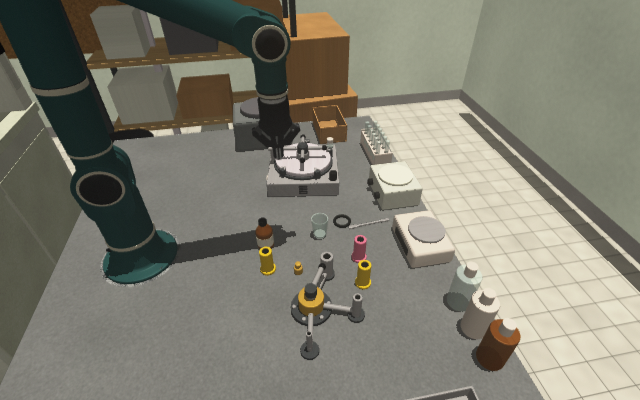

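The long arm lies square to the casing's front (axis slope about 10° against 9.7° for the casing edge), against the post at about crop (140,330). The loose things look undisturbed. I'll push once more, firmly, to confirm the hard stop.

Run:
```python
from h import *
from rig import arm
import cv2
p,o=pose(WH,-190,.05,.04,.2,270)
arm.move_ptp(p,o);p[2]=.108;arm.line_to(p,max_speed=.15,force_limit=12)
print(arm.line_to(*pose(WH,-188,.05,.018,.108,270),max_speed=.04,force_limit=18),arm.get_eef_pos(),arm.get_force())
for th in(-192,-196,-200):
    h=arm.line_to(*pose(WH,th,.05,.018,.108,270),max_speed=.02,force_limit=22);print(th,h,arm.get_eef_pos(),arm.get_force())
    if h:break
p=arm.get_eef_pos();n=np.array([-np.sin(np.radians(-191)),np.cos(np.radians(-191))])
arm.line_to(np.append(p[:2]+.02*n,p[2]),max_speed=.1)
p=arm.get_eef_pos();arm.line_to([p[0],p[1],.26],max_speed=.2)
arm.move_ptp([.1,.5,.35],ori(160))
c=arm.read_camera('top');cv2.imwrite('pics/top6.png',c['color'][:,:,::-1])
d=cv2.absdiff(cv2.imread('pics/top6.png'),cv2.imread('pics/top5.png')).max(2)
print(arm.get_clock(),'wheel area diff px',(d[150:245,160:255]>40).sum())
```

```text
False [0.50334105 0.30206495 0.10783807] [-0.59563254 -0.07471729  0.48103423]
-192 False [0.50292839 0.30532949 0.10793548] [ 0.82152872 -0.78179075  0.00974595]
-196 False [0.50214562 0.30555569 0.10771858] [-2.06779949 -8.68554823  3.97398072]
-200 False [0.50135295 0.30569067 0.10756903] [ -4.62773548 -16.0618114   10.08043324]
34.3333 wheel area diff px 0
```

View pics/top6.png

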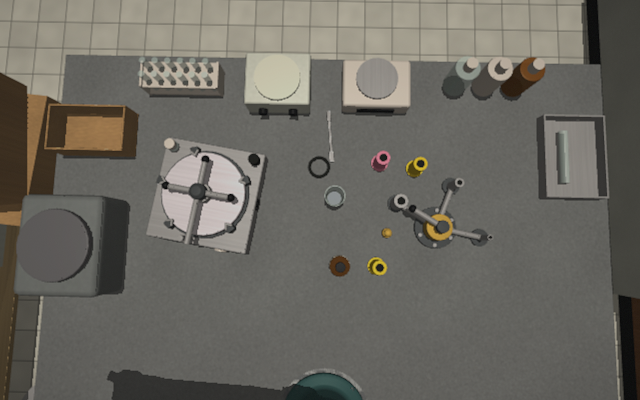

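The wheel is on a hard stop: force rose to 16 N with no further travel. In the top view the long arm points to the front (190,242), the lever points at the thick pipe (401,201), and nothing else has moved.

```bash
python3 -c "
from rig import arm
print(arm.sign_off())"
```

```text
the job is handed in; nothing more can be done
None
```

The job is handed in at about 34 s on the robot's clock: the valve lever points at the thickest pipe (within about 1° as measured), the lid wheel is hard against its stop post, and the loose items look undisturbed in the last picture.

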